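# Set a drive hub on a gearmotor's flatted shaft and lock its set screw

### The arm

A 7-joint arm with a two-finger parallel gripper is mounted at the origin on the work surface. World frame = base frame: x ahead of the robot, y to its left, z up, the work surface at z = 0. Lengths are in m, angles in rad, forces in N, time in s.
With the tool pointing down it reaches from about 0.4 to 0.875 m from the base axis. Payload 4.4 kg.
Tool frame: the origin (TCP) lies at the very end of the fingers, on their centre line; the grasp point (between the pads) lies 19 mm behind it (ctrl.grip_point_offset is the distance from the TCP to the grasp point, in m); z points along the fingers, y is the line along which they close (so a half turn about z gives the same grasp; the last joint's range is limited). The gripper opens to 85 mm and grips with 20 to 120 N. Pads are 22 mm wide; open, the fingers measure 114 mm over their backs; the gripper's body (76 mm by 85 mm) begins 54 mm behind the grasp point. The pads swing forward as they close: fully open they stand 13 mm farther back than shut.
Start: joints at [-0.066, 0.628, 0.038, 1.517, -0.027, 0.996, -0.02], TCP at [0.65, 0, 0.231] pointing down, gripper open.
Joint ranges: [-3.06, 3.06], [-0.37, 2.12], [-1.25, 1.32], [0.18, 2.47], [-1.1, 4.24], [0.23, 1.98], [-2.94, 2.94]. Speed limits (rad/s): [2.57, 2.57, 3.14, 3.14, 3.14, 3.14, 3.14].

### API

Orientations are given as a rotation vector (axis times angle).
In Python, from plant import ctrl gives the robot as it stands.
- The arm moves only by the tool steer_hand, called after "Call:" in YAML: its name, and indented under it one key for each argument. Schema: {"type":"object","properties":{"steps":{"type":"array","items":{"type":"array","items":{"type":"number"},"minItems":5,"maxItems":5},"minItems":1,"maxItems":8},"squeeze":{"type":"number"},"only":{"type":"string"},"quiet":{"type":"boolean"},"lines":{"type":"string"}},"required":["steps"],"additionalProperties":false}. steps is a list of rows, 1 to 8 of them, each of 5 numbers: the finger opening in m, then dx, dy, dz in normalised numbers (1 is 0.5 m), then a turn about the tool's z in normalised numbers (1 is 4 rad); each row is the pose to reach, as a shift and turn from the pose commanded when the call began, along the tool's axes at that moment; what a row does not reach only later rows make up. A row lasts 1/8 s, in which the tool goes at most 0.0625 m and 0.188 rad, less where a joint would pass 70% of its speed; a pose out of reach is approached as far as the arm can. The fingers move at their own pace and stop on an object; squeeze is the grip in N (left out, the last holds). Time passes only in rows, so rows that do not move let the fingers close. The tool returns the time, the measured TCP pose, the force, the opening and the grip force at its end. only (a regular expression) keeps the lines of the reply that match it, lines (a string "A,B") keeps lines A to B, and quiet returns only ok. Input that does not fit is refused with a message, and nothing moves.
- ctrl.get_obs(): the state, without advancing time (a new reading comes with each control period).
- ctrl.grab_frame(name): name is "scene" or "side" or "wrist"; returns a dict with "color" (420x560x3 uint8, red, green, blue), "vfov" (degrees; the focal length in pixels is half the picture's height over the tangent of half this angle, whatever the lens; pixels are square), "cx", "cy" (the principal point, pixels), "view" (4x4, takes a point from world to camera coordinates); the wrist camera has in their place "T_tool_cam" (4x4, takes a point from camera to tool coordinates, whose origin is the TCP and whose axes are the flange's). Camera axes: x right, y up, looking along -z (the intrinsics and any distortion apply to the point x, -y, -z); pixel columns grow to the right and rows downward; lengths in m; the calibration is good to about 2 mm. A picture is of the moment at which its call begins: read the wrist's pose just before it. There is no depth.
- ctrl.finish_job(): hands the job in; it is judged then, once.
The state is a dict: "t": time; "joint_pos": joint angles; "joint_velocities": joint speeds; "joint_torque": joint torques, N m; "tool_pos": TCP position; "eef_rot": TCP orientation; "force": force on the tool from outside, world axes, zero at the start; "wrist_torque": the same for the moment, N m; "grip_width": finger opening in m; "gripper_force": force on a finger pad.
Only numpy, scipy, OpenCV 4.12 (cv2) and the standard library are available. Lean on these libraries where they do the work, as an engineer would, in place of code of your own. Each camera call takes 0.05 s, during which the arm holds its last target. There are 200 camera calls.

### The job

Press the two-eared drive hub on the gearmotor's upright shaft fully down onto its shoulder, and turn it until its set screw points squarely at the middle of the shaft's flat. Only then tighten the set screw by swinging its black lever down as far as it goes, and let go, with the hub still seated and the screw still facing the flat. Leave all the other things on the bench where they are.

Things in the scene. Friction and masses are not known exactly. Their poses are not given: they have to be found in the camera images.
- gearmotor: Grey gearbox, 84 x 84 mm, top 72 mm above the table, fixed on a plywood board (x -140 to 110, y -85 to 85, 12 mm thick); a 44 mm thick steel motor can lies out of its -x side, away from the flat. Origin on the table surface, on the axis of the upright output shaft; z up; +x is the way the shaft's flat faces.
- flat (a point): Middle of the bare upper part of the flat of the shaft, 6 mm from the shaft axis along gearmotor +x, 133 mm above the table. The flat, 21 mm wide, runs all down the shaft. The shaft is 24 mm thick, D-shaped, and ends 146 mm above the table; its shoulder, the hub's seat, is 88 mm above the table.
- hub: Dark steel drive hub on the shaft. Origin: centre of its underside (88 mm above the table when seated, starts 8 to 14 mm higher); +x towards its set screw. Flange 60 mm across, 8 mm thick; barrel 46 mm across, top 32 mm up. It stays where it is left: about 6 N presses it down, about 8 N at 45 mm from the axis turns it, either way, all round.
- ear_a (a point): Middle of the top of one of the hub's two ears, 120 degrees counter-clockwise (from above) from the screw, 45 mm from the shaft axis. Each ear is a block 14 mm wide, reaching from 20 to 70 mm from the axis and from the hub's underside to 30 mm above it.
- ear_b (a point): The same on the other ear, 120 degrees clockwise from the screw.
- screw (a point): Centre of the black head (17 mm across, 14 mm long) of the hub's set screw, also the lever's pivot: 40 mm out from the shaft axis, 20 mm above the hub's underside, so 108 mm above the table when the hub is seated. The screw faces the flat when the direction from the shaft axis to this point is gearmotor +x.
- lever_tip (a point): Near the end of the lever's paddle, 65 mm from the pivot. The black lever is a 9 mm bar ending in a flat paddle (22 mm wide, 9 mm thick, from 30 to 67 mm from the pivot); it turns in the upright plane 40 mm from the shaft axis, square to the screw. Seen from outside, looking along the screw to the shaft, it leans up to the right and tightens clockwise: tip down.
- lever (a joint): Lever angle in rad: 0 = loose, lever 46 degrees above level on the right; 0.8 = stop, fully tight, lever level. Starts at 0 to 0.25. Stiff: about 0.14 N m turns it (some 4 N down at 40 mm from the pivot) and it stays where it is left.
- motor_a: Bystander: steel motor can (44 mm across, 80 mm high with its pinion) standing upright. Origin under its middle. Leave it alone.
- motor_b: Bystander: a second such motor can. Origin under its middle. Leave it alone.
- controller: Bystander: finned aluminium motor controller box, 80 x 144 x 36 mm. Origin under its middle. Leave it alone.
- pedal: Bystander: black foot pedal, 110 x 75 x 45 mm. Origin under its middle. Leave it alone.
- gearcase: Bystander: black teardrop gearcase lying flat, 176 x 110 x 47 mm. Origin under its middle. Leave it alone.
- reel: Bystander: empty black reel lying flat, 150 mm across, 43 mm high. Origin under its middle. Leave it alone.
- switch: Bystander: black rocker switch, 34 x 26 x 32 mm, on the gearmotor's board in its +x, +y corner. Origin under its middle. Leave it alone.
- pinion: Bystander: small steel pinion, 33 mm across, 22 mm high, on the board in its +x, -y corner. Origin under its middle. Leave it alone.

How it is judged:
On the way:
1. the hub is seated and its screw faces the flat while the lever is still loose (z of screw in the frame of gearmotor below 0.11 m and x of screw in the frame of gearmotor above 0.03 m and y of screw in the frame of gearmotor between -0.005 and 0.005 m and value of joint lever below 0.4 rad), for 0.2 s.
At the end, for the whole second after the job is handed in: The hub is within 2 mm of its seat, the screw faces the flat within 6 mm at 40 mm radius (about 8.5 degrees; 5 mm before tightening), the lever is within 0.12 rad of its level stop, and no bystander was moved by more than 20 mm (z of screw in the frame of gearmotor below 0.11 m and x of screw in the frame of gearmotor above 0.03 m and y of screw in the frame of gearmotor between -0.006 and 0.006 m and value of joint lever above 0.68 rad); the robot touches nothing.
It fails at once if the screw is tightened while the hub is unseated or turned away from the flat (value of joint lever above 0.5 rad and not (z of screw in the frame of gearmotor below 0.11 m and x of screw in the frame of gearmotor above 0.03 m and y of screw in the frame of gearmotor between -0.006 and 0.006 m)).
It fails at once if a bystander is moved by more than 20 mm (distance of any of motor_a, motor_b, controller, pedal, gearcase, reel, switch, pinion from where it was at the start of the episode above 0.02 m).
It also fails if it takes over 64 s, if anything falls off the work surface, if the arm or the gripper's body presses on something with over 40 N, if the wrist force passes 120 N, or if a joint passes its speed limit or range.

## Working session

There is one attempt and no reset: what is moved stays moved. The work goes in short steps, Python scripts to look and compute and a tool call to move; the robot and the scene stay as the last step left them, time stands still between calls to the robot, and variables do not carry over. Pictures are saved under pics/ and viewed, at most 10 in all, crops included, and the job is handed in when it is done.

```bash
ls; mkdir -p pics; python3 - <<'E'
from plant import ctrl
import cv2,numpy as np
o=ctrl.get_obs();print(o['t'],o['tool_pos'],o['eef_rot'],o['grip_width'])
for n in ("scene","side","wrist"):
    f=ctrl.grab_frame(n);cv2.imwrite(f"pics/{n}0.png",f["color"][:,:,::-1])
    print(n,{k:(np.round(v,4).tolist() if hasattr(v,'tolist') else v) for k,v in f.items() if k!="color"})
E
```

```text
pics
plant.py
0.0 [6.49356081e-01 1.70859253e-05 2.30353302e-01] [-2.22049769 -2.22042749  0.00222884] 0.0857883402007317
scene {'vfov': 44.73785553922279, 'cx': 283.0442482512535, 'cy': 213.92592564211827, 'view': [[0.4922, 0.8705, 0.0054, -0.3066], [-0.588, 0.3279, 0.7395, 0.2684], [0.6419, -0.3671, 0.6732, -1.6046], [0.0, 0.0, 0.0, 1.0]]}
side {'vfov': 51.41564010885091, 'cx': 274.94350883575254, 'cy': 213.64884628722493, 'view': [[-0.9958, -0.0916, 0.0038, 0.5679], [0.0714, -0.7483, 0.6595, -0.1119], [-0.0575, 0.657, 0.7517, -1.1165], [0.0, 0.0, 0.0, 1.0]]}
wrist {'vfov': 66.80711919272869, 'cx': 278.2739427841996, 'cy': 210.6891782495916, 'T_tool_cam': [[-0.001, 0.9592, 0.2828, 0.0724], [1.0, 0.0008, 0.0009, 0.0004], [0.0006, 0.2828, -0.9592, -0.1432], [0.0, 0.0, 0.0, 1.0]]}
```

View pics/scene0.png

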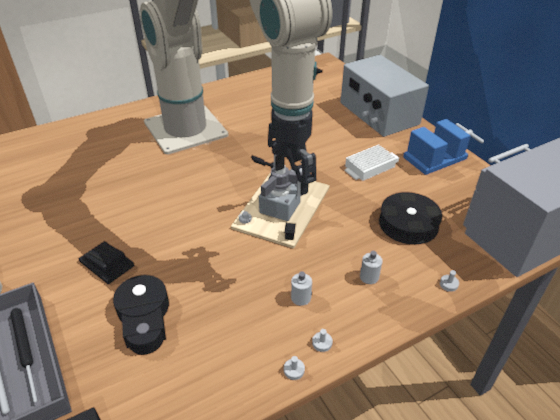

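View pics/side0.png

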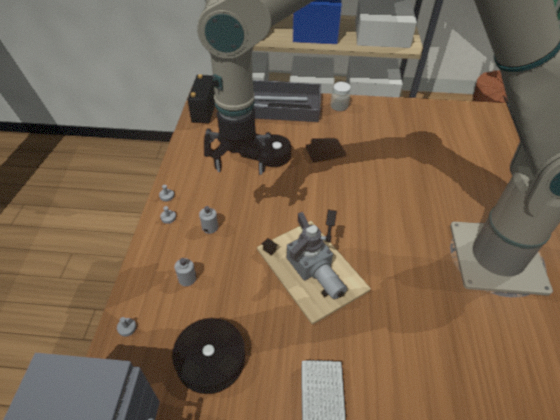

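The scene view shows the gearmotor at about (282,200), partly behind the gripper. The side view shows the hub at about (310,240), with a black lever or paddle at (330,220). I'll enlarge both.

```bash
python3 - <<'E'
import cv2,numpy as np
s=cv2.imread('pics/side0.png')[195:325,250:380];s=cv2.resize(s,(600,600),interpolation=cv2.INTER_CUBIC)
cv2.imwrite('pics/sidec.png',s)
E
```

```text
(no output)
```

View pics/sidec.png

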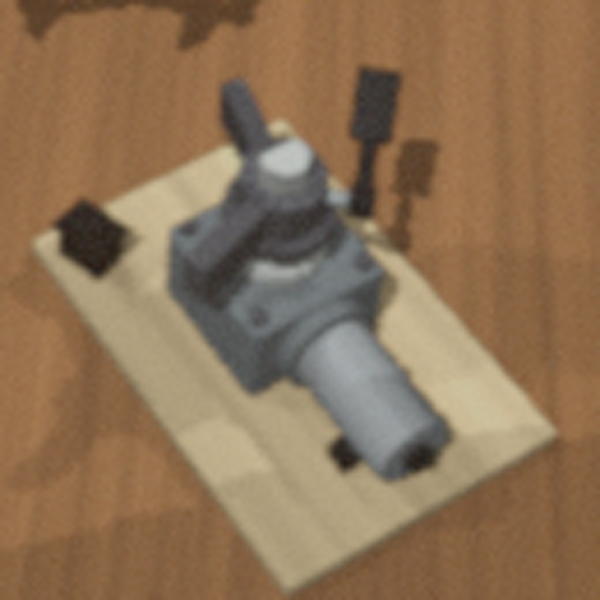

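View pics/wrist0.png

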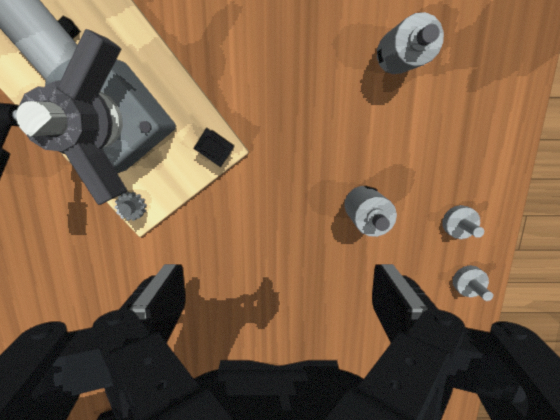

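The enlarged side view shows the board corners at crop (35,243), (288,592) and (557,432). The ears point to (235,90) and (200,280), and the lever stands on the right with its pivot at (362,200). In the wrist view, the switch (213,147) and pinion (130,207) mark the board's +x side, and the screw points towards the robot. Next I fit the poses.

```bash
cat > h.py <<'E'
from plant import ctrl
import cv2,numpy as np
from scipy.spatial.transform import Rotation as R
from scipy.optimize import least_squares
def cam(n,save=None):
    o=ctrl.get_obs();f=ctrl.grab_frame(n)
    if save: cv2.imwrite(save,f["color"][:,:,::-1])
    return mk(f,o)
def mk(f,o):
    if "view" in f: V=np.array(f["view"])
    else:
        T=np.eye(4);T[:3,:3]=R.from_rotvec(o["eef_rot"]).as_matrix();T[:3,3]=o["tool_pos"]
        V=np.linalg.inv(T@np.array(f["T_tool_cam"]))
    return dict(V=V,F=210/np.tan(np.radians(f["vfov"])/2),cx=f["cx"],cy=f["cy"],im=f["color"])
def proj(c,P):
    p=np.atleast_2d(P)@c["V"][:3,:3].T+c["V"][:3,3]
    return np.c_[c["cx"]-c["F"]*p[:,0]/p[:,2],c["cy"]+c["F"]*p[:,1]/p[:,2]]
def ray(c,uv,z):
    d=np.array([(uv[0]-c["cx"])/c["F"],-(uv[1]-c["cy"])/c["F"],-1])
    C=-c["V"][:3,:3].T@c["V"][:3,3];d=c["V"][:3,:3].T@d
    return C+d*(z-C[2])/d[2]
E
python3 - <<'E'
from h import *
s=cam("side");w=cam("wrist")
f=lambda a,b:(250+a*130/600,195+b*130/600)
for n,uv,z in [("++",f(35,243),.012),("-+",f(288,592),.012),("--",f(557,432),.012),("shaft",f(287,155),.146),("earA",f(235,85),.128),("earB",f(193,262),.128),("screw",f(362,200),.118),("tip",f(378,75),.16)]:
    print("side",n,ray(s,uv,z).round(4))
for n,uv,z in [("++",(247,154),.012),("+-",(141,237),.012),("shaft",(36,118),.146),("earup",(100,50),.128),("eardn",(104,180),.128)]:
    print("wrist",n,ray(w,uv,z).round(4))
E
```

```text
side ++ [0.6117 0.036  0.012 ]
side -+ [0.4642 0.2345 0.012 ]
side -- [0.329  0.1313 0.012 ]
side shaft [0.4796 0.0701 0.146 ]
side earA [0.5074 0.011  0.128 ]
side earB [0.5216 0.126  0.128 ]
side screw [0.4402 0.0725 0.118 ]
side tip [0.4368 0.0258 0.16  ]
wrist ++ [0.6143 0.0323 0.012 ]
wrist +- [ 0.4825 -0.0675  0.012 ]
wrist shaft [0.483  0.0718 0.146 ]
wrist earup [0.5247 0.1175 0.128 ]
wrist eardn [0.5131 0.0251 0.128 ]
```

Both views agree:
- **Shaft axis:** about (0.481, 0.071).
- **Flat direction:** about -53.4°.
- **Screw:** now at about 174°, so it needs roughly +129° counter-clockwise.

I plan to grip ear_b (about 54°), press down, turn by arc and then check. First I move above it.

The rows are not in the units I measure in: shifts go in shares of 0.5 m and turns go in shares of 4 rad. I convert before sending: -0.138 m / 0.5 = -0.276, 0.113 m / 0.5 = 0.226, 0.63 rad / 4 = 0.1575.

Call:
steer_hand:
  steps:
    - [0.045, 0.08, -0.1, 0, 0.047]
    - [0.045, 0.16, -0.2, 0, 0.094]
    - [0.045, 0.226, -0.276, 0, 0.14]
    - [0.045, 0.226, -0.276, 0, 0.1575]
    - [0.045, 0.226, -0.276, 0, 0.1575]
    - [0.045, 0.226, -0.276, 0, 0.1575]

```text
t: 1.0
tool_pos: [0.5125, 0.1125, 0.2313]
eef_rot: [2.8, 1.424, 0.0]
force: [0.7, 0.7, -1.1]
grip_width: 0.0447
gripper_force: 0.0
```

```bash
python3 - <<'E'
from h import *
o=ctrl.get_obs();print(o['tool_pos'],o['eef_rot'])
w=cam("wrist","pics/w1.png");s=cam("scene","pics/s1.png")
a=cv2.resize(s["im"][150:260,210:350],None,fx=2.5,fy=2.5,interpolation=cv2.INTER_CUBIC)
m=np.zeros((420,560+0,3),np.uint8);m=w["im"].copy();cv2.imwrite("pics/m1.png",m[:,:,::-1])
E
```

```text
[0.51253894 0.11246902 0.23134581] [2.79995396e+00 1.42391799e+00 4.49784138e-04]
```

View pics/m1.png

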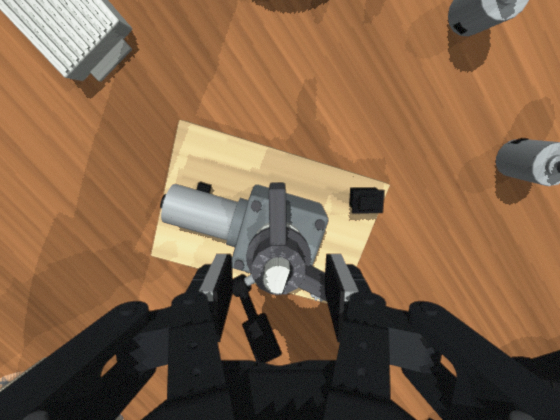

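In the wrist view, ear_b lies straight up the picture centre with its end at (278,184), so the tool is lined up with it. The board corners are at (180,121), (388,184) and (152,255), and the shaft top is at (277,281).

```bash
python3 - <<'E'
from h import *
w=cam("wrist");s=cam("side")
f=lambda a,b:np.array((250+a*130/600,195+b*130/600))
cor=np.array([[-.14,.085],[.11,.085],[-.14,-.085]])
W=np.array([(180,121),(388,184),(152,255)]);S=np.array([f(288,592),f(35,243),f(557,432)])
def P(x):
    c,q=np.cos(x[2]),np.sin(x[2]);return np.c_[cor@np.array([[c,q],[-q,c]])+x[:2],[.012]*3]
def sh(x): return [[x[0],x[1],.146]]
for nm,res in [("w",lambda x:np.r_[(proj(w,P(x))-W).ravel(),(proj(w,sh(x))-[277,281]).ravel()]),("s",lambda x:(proj(s,P(x))-S).ravel())]:
    r=least_squares(res,[.48,.07,-.93]);print(nm,r.x,np.degrees(r.x[2]),r.fun.round(1))
r=least_squares(lambda x:np.r_[(proj(w,P(x))-W).ravel(),(proj(s,P(x))-S).ravel()*1.5],[.48,.07,-.93]);print("both",r.x,np.degrees(r.x[2]))
t=lambda a,b:least_squares(lambda X:np.r_[proj(w,X)[0]-a,proj(s,X)[0]-b],[.5,.1,.12])
for n,a,b in [("earB end",(278.5,184),f(193,262)),("shaft",(277,281),f(287,155)),]:
    q=t(a,b);print(n,q.x.round(4),q.fun.round(1))
E
```

```text
w [ 0.4809041   0.06974355 -0.92577946] -53.043256079347465 [-1.8 -0.9  2.2  1.1 -1.9  1.6  1.  -0.6]
s [ 0.47987615  0.07136674 -0.92656242] -53.088116380338 [ 0.2 -0.  -0.8 -0.5  0.5  0.4]
both [ 0.48104143  0.07018085 -0.92470134] -52.981483973233125
earB end [0.5253 0.1303 0.1318] [-0.4  0.5 -1.8  0.4]
shaft [0.4796 0.0693 0.1451] [ 0. -0.  0. -0.]
```

The axis is at (0.4807, 0.0702) and the flat at -53.1°. The ear's top end triangulates to about 0.132, so the hub is about 14 mm up. I descend and grip.

Converted, 0.122 m / 0.5 = 0.244, 0.1 m / 0.5 = 0.2.

Call:
steer_hand:
  steps:
    - [0.045, 0, 0, 0.1, 0]
    - [0.045, 0, 0, 0.2, 0]
    - [0.045, 0, 0, 0.244, 0]
    - [0.045, 0, 0, 0.244, 0]
  squeeze: 60

```text
t: 1.7
tool_pos: [0.511, 0.1123, 0.1077]
eef_rot: [-2.8, -1.423, 0.006]
force: [0.5, -0.3, 0.9]
grip_width: 0.0448
gripper_force: 0.0
```

Call:
steer_hand:
  steps:
    - [0, 0, 0, 0, 0]
    - [0, 0, 0, 0, 0]
    - [0, 0, 0, 0, 0]
    - [0, 0, 0, 0, 0]
    - [0, 0, 0, 0, 0]
    - [0, 0, 0, 0, 0]
  squeeze: 60

```text
t: 2.45
tool_pos: [0.5128, 0.1134, 0.1097]
eef_rot: [2.8, 1.424, 0.003]
force: [0.5, 1.0, 4.6]
grip_width: 0.0126
gripper_force: 61.6
```

Converted, 0.01 m / 0.5 = 0.02, 0.008 m / 0.5 = 0.016.

Call:
steer_hand:
  steps:
    - [0, 0, 0, 0.008, 0]
    - [0, 0, 0, 0.016, 0]
    - [0, 0, 0, 0.02, 0]
    - [0, 0, 0, 0.02, 0]

```text
t: 2.95
tool_pos: [0.5129, 0.1135, 0.0998]
eef_rot: [2.8, 1.424, 0.003]
force: [1.3, 2.5, 9.1]
grip_width: 0.0124
gripper_force: 62.4
```

Converted, 0.002 m / 0.5 = 0.004.

Call:
steer_hand:
  steps:
    - [0, 0, 0, 0.004, 0]
    - [0, 0, 0, 0.004, 0]

```text
t: 3.2
tool_pos: [0.5132, 0.1138, 0.0988]
eef_rot: [-2.8, -1.424, -0.005]
force: [-0.9, 1.6, 18.9]
grip_width: 0.0124
gripper_force: 63.8
```

Call:
steer_hand:
  steps:
    - [0, 0, 0, 0.004, 0]
    - [0, 0, 0, 0.004, 0]

```text
t: 3.45
tool_pos: [0.5135, 0.1142, 0.0977]
eef_rot: [-2.8, -1.424, -0.007]
force: [-2.2, 3.8, 25.4]
grip_width: 0.0123
gripper_force: 65.2
```

Call:
steer_hand:
  steps:
    - [0, 0, 0, 0.004, 0]
    - [0, 0, 0, 0.004, 0]

```text
t: 3.7
tool_pos: [0.514, 0.1146, 0.0964]
eef_rot: [-2.8, -1.424, -0.009]
force: [-2.8, 3.5, 31.2]
grip_width: 0.0127
gripper_force: 66.5
```

The force rises steeply after 10.5 mm, so the hub is on its shoulder. I ease the press, then turn CCW about the axis in two halves of 1.16 rad, with the grip at r = 53 mm.

Converted, -0.004 m / 0.5 = -0.008.

Call:
steer_hand:
  steps:
    - [0, 0, 0, -0.008, 0]
    - [0, 0, 0, -0.008, 0]

```text
t: 3.95
tool_pos: [0.5134, 0.1141, 0.0981]
eef_rot: [-2.8, -1.424, -0.006]
force: [1.0, 3.4, 11.7]
grip_width: 0.0128
gripper_force: 63.5
```

Call:
steer_hand:
  steps:
    - [0, -0.0012, -0.0154, 0, -0.0363]
    - [0, -0.0044, -0.0304, 0, -0.0725]
    - [0, -0.0098, -0.0446, 0, -0.1088]
    - [0, -0.0174, -0.058, 0, -0.145]
    - [0, -0.0266, -0.0702, 0, -0.1813]
    - [0, -0.0376, -0.081, 0, -0.2175]
    - [0, -0.05, -0.09, 0, -0.2538]
    - [0, -0.0636, -0.0972, 0, -0.29]

```text
t: 4.95
tool_pos: [0.4543, 0.1171, 0.0979]
eef_rot: [1.557, 2.728, 0.004]
force: [-0.9, 3.2, 14.7]
grip_width: 0.0127
gripper_force: 64.1
```

Call:
steer_hand:
  steps:
    - [0, 0, 0, 0, 0]
    - [0, 0, 0, 0, 0]

```text
t: 5.2
tool_pos: [0.454, 0.1169, 0.0978]
eef_rot: [-1.561, -2.726, -0.002]
force: [-1.4, 4.1, 14.9]
grip_width: 0.0127
gripper_force: 64.1
```

Converted, -0.0486 m / 0.5 = -0.0972, -0.045 m / 0.5 = -0.09, -1.16 rad / 4 = -0.29.

Call:
steer_hand:
  steps:
    - [0, -0.0012, -0.0154, 0, -0.0363]
    - [0, -0.0044, -0.0304, 0, -0.0725]
    - [0, -0.0098, -0.0446, 0, -0.1088]
    - [0, -0.0174, -0.058, 0, -0.145]
    - [0, -0.0266, -0.0702, 0, -0.1813]
    - [0, -0.0376, -0.081, 0, -0.2175]
    - [0, -0.05, -0.09, 0, -0.2538]
    - [0, -0.0636, -0.0972, 0, -0.29]

```text
t: 6.2
tool_pos: [0.4276, 0.0639, 0.0977]
eef_rot: [0.193, -3.135, -0.0]
force: [-1.8, 1.5, 16.7]
grip_width: 0.0127
gripper_force: 64.4
```

Call:
steer_hand:
  steps:
    - [0, 0, 0, 0, 0]
    - [0, 0, 0, 0, 0]

```text
t: 6.45
tool_pos: [0.4276, 0.0635, 0.0977]
eef_rot: [0.187, -3.136, 0.001]
force: [-1.3, 0.8, 18.4]
grip_width: 0.0125
gripper_force: 64.5
```

```bash
python3 - <<'E'
from h import *
o=ctrl.get_obs();print(o['joint_pos'],np.degrees(R.from_rotvec(o['eef_rot']).as_matrix()[:,0]@[0,1,0]),R.from_rotvec(o['eef_rot']).as_matrix()[:,0])
s=cam("side");c=cam("scene")
a=cv2.resize(s["im"][195:325,240:370],(400,400),interpolation=cv2.INTER_CUBIC);b=cv2.resize(c["im"][140:250,230:340],(400,400),interpolation=cv2.INTER_CUBIC)
cv2.imwrite("pics/m2.png",np.hstack([a,b])[:,:,::-1])
E
```

```text
[ 0.10934058  0.60495478 -0.46260187  2.21595092  0.62613651  0.44889542
  0.8325968 ] -6.8215569570087995 [-9.92887110e-01 -1.19058629e-01  4.78301939e-04]
```

View pics/m2.png

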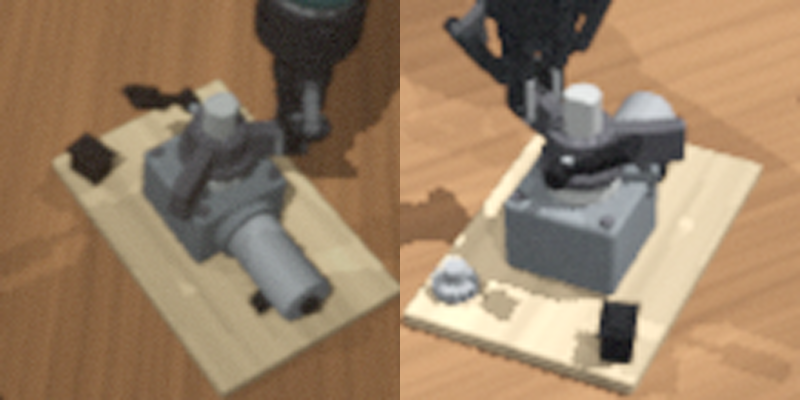

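The hub is turned. In the scene view the black screw head, at crop (163,170), faces the camera side of the gearbox. I release, rise, and measure with the model overlaid.

Converted, -0.14 m / 0.5 = -0.28, -0.1 m / 0.5 = -0.2.

Call:
steer_hand:
  steps:
    - [0.05, 0, 0, 0, 0]
    - [0.05, 0, 0, 0, 0]
    - [0.05, 0, 0, 0, 0]
    - [0.05, 0, 0, -0.1, 0]
    - [0.05, 0, 0, -0.2, 0]
    - [0.05, 0.04, 0, -0.28, 0]
    - [0.05, 0.04, 0, -0.28, 0]
    - [0.05, 0.04, 0, -0.28, 0]

```text
t: 7.55
tool_pos: [0.4081, 0.061, 0.2368]
eef_rot: [0.186, -3.135, 0.001]
force: [0.2, -0.8, -0.6]
grip_width: 0.0499
gripper_force: 0.0
```

```bash
python3 - <<'E'
from h import *
ax=np.array([.4807,.0702]);y=np.radians(-53.1);u=np.array([np.cos(y),np.sin(y)]);v=np.array([-u[1],u[0]])
G=lambda x,yy,z:np.r_[ax+u*x+v*yy,z]
def mod(hz):
    e=[G(r*np.cos(a)-t*np.sin(a),r*np.sin(a)+t*np.cos(a),hz+.03) for s in(1,-1) for a in [s*2*np.pi/3] for r,t in((23,-7),(70,-7),(70,7),(23,7)) for r,t in [(r/1000,t/1000)]]
    return np.array(e)
hd=lambda hz:np.array([G(.047,.0085*np.cos(t),hz+.02+.0085*np.sin(t)) for t in np.linspace(0,6.28,17)])
out=[]
for n,(x,yy,w,sc) in dict(scene=(230,140,100,6),wrist=(200,180,140,1)).items():
    c=cam(n)
    if n=="wrist":
        p=proj(c,[G(0,0,.12)])[0];print(p);x,yy=int(p[0]-70),int(p[1]-70);x,yy=max(x,0),max(min(yy,280),0)
    k=400/w
    im=cv2.resize(c["im"][yy:yy+w,x:x+w],(400,400),interpolation=cv2.INTER_CUBIC).copy()
    e=(((proj(c,mod(.088))-[x,yy])*k)).astype(np.int32)
    for q in(e[:4],e[4:]):cv2.polylines(im,[q],True,(255,0,0),1)
    cv2.polylines(im,[((proj(c,hd(.088))-[x,yy])*k).astype(np.int32)],True,(0,255,0),1)
    top=np.array([G(.012*np.cos(t),.012*np.sin(t),.146) if np.cos(t)<.5 else G(.006,.012*np.sin(t),.146) for t in np.linspace(0,6.28,40)])
    cv2.polylines(im,[((proj(c,top)-[x,yy])*k).astype(np.int32)],True,(255,255,0),1)
    out.append(im)
cv2.imwrite("pics/m3.png",np.hstack(out)[:,:,::-1])
E
```

```text
[278.34887484 283.06012292]
```

View pics/m3.png

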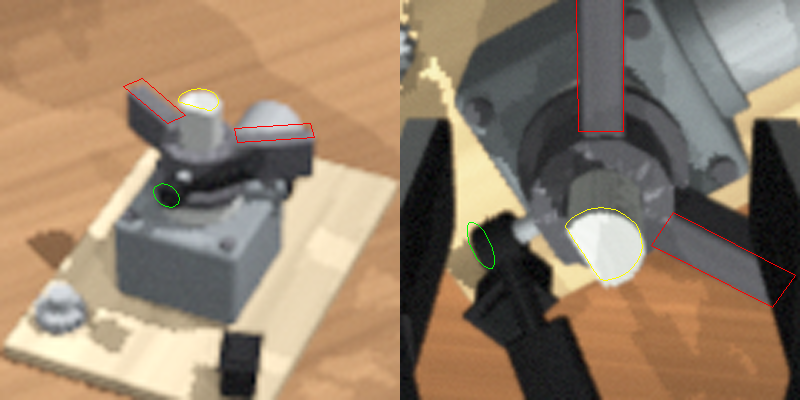

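Angularly, the overlay matches both ears and the shaft's D within about 2°. As a direct height check I probe ear_b's top with closed fingers, expecting contact at z ≈ 0.118.

Converted, 0.11 m / 0.5 = 0.22, 0.05 m / 0.5 = 0.1.

Call:
steer_hand:
  steps:
    - [0, -0.046, 0, 0, 0]
    - [0, -0.046, 0, 0.1, 0]
    - [0, -0.046, 0, 0.18, 0]
    - [0, -0.046, 0, 0.21, 0]
    - [0, -0.046, 0, 0.22, 0]
    - [0, -0.046, 0, 0.22, 0]

```text
t: 8.4
tool_pos: [0.431, 0.0646, 0.1269]
eef_rot: [0.188, -3.135, -0.0]
force: [-0.3, 0.4, -0.8]
grip_width: 0.0001
gripper_force: 0.0
```

Call:
steer_hand:
  steps:
    - [0, 0, 0, 0.012, 0]
    - [0, 0, 0, 0.016, 0]
    - [0, 0, 0, 0.016, 0]

```text
t: 8.78
tool_pos: [0.4312, 0.0642, 0.1194]
eef_rot: [-0.187, 3.136, -0.0]
force: [-0.1, 0.2, -0.2]
grip_width: -0.0001
gripper_force: 0.0
```

Call:
steer_hand:
  steps:
    - [0, 0, 0, 0.004, 0]
    - [0, 0, 0, 0.008, 0]
    - [0, 0, 0, 0.008, 0]

```text
t: 9.15
tool_pos: [0.4307, 0.0642, 0.1164]
eef_rot: [-0.188, 3.136, -0.002]
force: [-4.8, -0.6, 19.7]
grip_width: -0.0001
gripper_force: 9.3
```

Contact came at about 0.118, so the hub is seated. Now I move above the lever paddle, to the point 41 mm along gearmotor x and 40 mm along y.

Converted, -0.105 m / 0.5 = -0.21, -0.09 m / 0.5 = -0.18.

Call:
steer_hand:
  steps:
    - [0, 0, 0, -0.1, 0]
    - [0, 0, 0, -0.18, 0]
    - [0, -0.1, -0.014, -0.18, 0]
    - [0, -0.21, -0.0306, -0.18, 0]
    - [0, -0.21, -0.0306, -0.18, 0]
    - [0, -0.21, -0.0306, -0.18, 0]

```text
t: 9.9
tool_pos: [0.536, 0.0617, 0.2048]
eef_rot: [0.187, -3.134, -0.0]
force: [0.3, 0.2, -0.4]
grip_width: 0.0
gripper_force: 0.0
```

```bash
python3 - <<'E'
from h import *
s=cam("side");c=cam("scene")
a=cv2.resize(s["im"][195:295,250:350],(400,400),interpolation=cv2.INTER_CUBIC);b=cv2.resize(c["im"][140:240,230:330],(400,400),interpolation=cv2.INTER_CUBIC)
cv2.imwrite("pics/m4.png",np.hstack([a,b])[:,:,::-1])
E
```

```text
(no output)
```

View pics/m4.png

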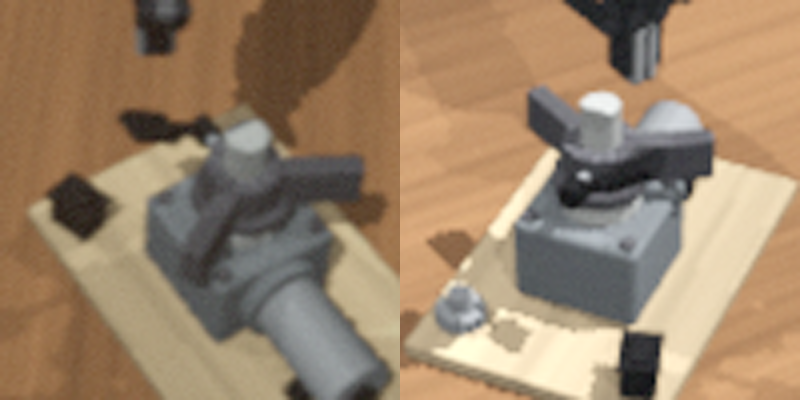

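The lever still stands raised, with its pivot at about (208,128) and tip at (130,120) in the left crop, and the fingers are above it. I press down in stages.

Converted, 0.075 m / 0.5 = 0.15, 0.07 m / 0.5 = 0.14.

Call:
steer_hand:
  steps:
    - [0, 0, 0, 0.08, 0]
    - [0, 0, 0, 0.1, 0]
    - [0, 0, 0, 0.11, 0]
    - [0, 0, 0, 0.12, 0]
    - [0, 0, 0, 0.13, 0]
    - [0, 0, 0, 0.14, 0]
    - [0, 0, 0, 0.15, 0]

```text
t: 10.88
tool_pos: [0.5377, 0.0618, 0.1304]
eef_rot: [-0.187, 3.135, 0.001]
force: [0.4, 0.6, 3.4]
grip_width: -0.0003
gripper_force: 1.3
```

Call:
steer_hand:
  steps:
    - [0, 0, 0, 0.006, 0]
    - [0, 0, 0, 0.012, 0]
    - [0, 0, 0, 0.018, 0]
    - [0, 0, 0, 0.024, 0]
    - [0, 0, 0, 0.028, 0]
    - [0, 0, 0, 0.028, 0]

```text
t: 11.62
tool_pos: [0.5371, 0.0616, 0.1161]
eef_rot: [0.187, -3.136, -0.0]
force: [0.7, -0.0, 1.6]
grip_width: -0.0001
gripper_force: 0.9
```

Converted, 0.004 m / 0.5 = 0.008, 0.002 m / 0.5 = 0.004.

Call:
steer_hand:
  steps:
    - [0, 0, 0, 0.004, 0]
    - [0, 0, 0, 0.008, 0]
    - [0, 0, 0, 0.008, 0]

```text
t: 12.0
tool_pos: [0.5373, 0.0618, 0.1123]
eef_rot: [-0.187, 3.136, 0.0]
force: [1.4, 1.4, 2.8]
grip_width: 0.0002
gripper_force: 1.4
```

Call:
steer_hand:
  steps:
    - [0, 0, 0, 0.004, 0]
    - [0, 0, 0, 0.006, 0]
    - [0, 0, 0, 0.006, 0]

```text
t: 12.38
tool_pos: [0.5379, 0.0618, 0.1106]
eef_rot: [-0.187, 3.134, -0.001]
force: [-0.5, -0.2, 14.5]
grip_width: -0.0001
gripper_force: 6.9
```

A firm stop at about 0.112 is what a level lever should give. I retreat and verify.

Converted, -0.14 m / 0.5 = -0.28, -0.09 m / 0.5 = -0.18.

Call:
steer_hand:
  steps:
    - [0, 0, 0, -0.06, 0]
    - [0, 0, 0, -0.18, 0]
    - [0, -0.1, 0, -0.28, 0]
    - [0, -0.16, 0, -0.28, 0]
    - [0, -0.16, 0, -0.28, 0]
    - [0, -0.16, 0, -0.28, 0]

```text
t: 13.12
tool_pos: [0.6147, 0.0705, 0.2478]
eef_rot: [0.187, -3.132, 0.002]
force: [0.7, 0.1, 0.4]
grip_width: 0.0004
gripper_force: 0.0
```

```bash
python3 - <<'E'
from h import *
ax=np.array([.4807,.0702]);y=np.radians(-53.1);u=np.array([np.cos(y),np.sin(y)]);v=np.array([-u[1],u[0]])
G=lambda x,yy,z:np.r_[ax+u*x+v*yy,z]
e=np.array([G(r*np.cos(a)-t*np.sin(a),r*np.sin(a)+t*np.cos(a),.118) for a in (2.0944,-2.0944) for r,t in((.023,-.007),(.07,-.007),(.07,.007),(.023,.007))])
pad=np.array([G(.04+a,b,.1125) for a,b in((-.011,.03),(-.011,.067),(.011,.067),(.011,.03))])
out=[]
for n,(x,yy) in dict(side=(250,195),scene=(230,140)).items():
    c=cam(n);im=cv2.resize(c["im"][yy:yy+100,x:x+100],(400,400),interpolation=cv2.INTER_CUBIC).copy()
    for P,col in((e[:4],(255,0,0)),(e[4:],(255,0,0)),(pad,(0,255,0))):cv2.polylines(im,[((proj(c,P)-[x,yy])*4).astype(np.int32)],True,col,1)
    out.append(im)
cv2.imwrite("pics/m5.png",np.hstack(out)[:,:,::-1])
E
```

```text
(no output)
```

View pics/m5.png

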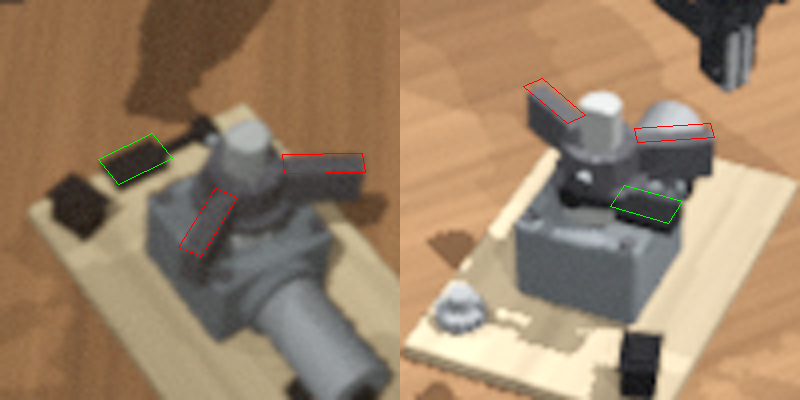

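The paddle lies level where the model predicts, and both ears match the overlay, so the hub hasn't shifted. The robot is clear, so I hand in.

```bash
python3 -c "
from plant import ctrl
print(ctrl.finish_job())"
```

```text
the job is handed in; nothing more can be done
None
```

I handed the job in at about 13 s of the 64 s allowed, with the hub seated, its screw facing the flat to within about 2° by camera overlay, the lever down at its level stop and the arm clear; no verdict was returned.

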